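Load an adapter ring into a braked filter carousel

ROBOT

A 6-joint arm with a two-finger parallel gripper is mounted at the origin on the work surface. World frame = base frame: x ahead of the robot, y to its left, z up, the work surface at z = 0. Lengths are in mm, angles in rad, forces in N, time in s.
With the tool pointing down it reaches from about 350 to 775 mm from the base axis. Payload 7.3 kg.
Tool frame: the origin (TCP) lies between the finger pads; the fingertips stand 19 mm ahead of it and the grasp point (between the pads) is the TCP; z points along the fingers, y is the direction in which the jaws open and shut (so a half turn about z gives the same grasp; the last joint's range is limited). The gripper opens to 92 mm and grips with 3 to 60 N. Pads are 19 mm wide; open, the fingers measure 130 mm over their backs; the gripper's body (75 mm by 190 mm) begins 47 mm behind the grasp point.
Start: joints at [-1.471, 0.342, 1.524, -0, 1.275, -0.146], TCP at [127.771, -509.232, 245.741] pointing down, gripper open.
Joint ranges: [-2.53, 2.53], [-0.77, 2.02], [0.04, 2.7], [-1, 4.14], [0.28, 2.66], [-3.11, 3.11]. Speed limits (rad/s): [2.57, 2.57, 3.14, 3.14, 3.14, 3.14].

INTERFACE

Orientations are given as a unit quaternion [w, x, y, z].
In Python, from plant import r gives the robot as it stands. The module is installed in compiled form; this text tells all that it offers.
- The arm moves only by the tool arm_command, never from a script. Its argument "moves" is a list that holds one entry, the list of rows, each a list of 7 numbers: the turn, a rotation vector about the tool's x, y, z in rad, then the shift along the tool's x, y, z in mm, then the gripper's target within -1 to 1 (shut at 1, half-way at 0, fully open at -1). In form: [[[ax, ay, az, x, y, z, hand], ...]]. A call has 1 to 20 rows; each row shifts and turns the pose as measured when the row begins, along the tool's axes as they then stand; what a row does not reach is not made up. A row lasts 1/8 s, in which the tool goes at most 62.5 mm and 10.7 degrees, less where a joint would pass 70% of its speed; a pose out of reach is approached as far as the arm can. A call with a gripper value outside its range is refused whole. The fingers move at their own pace and stop on an object; "newtons" is the grip in N (left out, the last holds). Time passes only in rows, so rows that do not move let the fingers close. It gives the time, the measured TCP pose, the force and the opening at its end, in the units of the state.
- r.state(): the state, without advancing time (a new reading comes with each control period).
- r.read_camera(name): name is "scene" or "top" or "wrist"; returns a dict with "image" (400x640x3 uint8, red, green, blue), "K" (3x3 intrinsics, pixels), "R" (3x3) and "t" (3): a world point X has camera coordinates R X + t. Camera axes: x right, y down, z forward; pixel columns grow to the right and rows downward; lengths in mm; the calibration is good to about 2 mm. A picture is of the moment at which its call begins. There is no depth.
- r.close_job(): hands the job in, once; it reports no verdict.
Trained networks look in a picture, given as the dict that the camera call returned (one of the last four; its "shot" number tells which), for a name from the list of things; names that differ only in an ending like _2 or _b are one class to them, and where a whole thing is asked for, a point or a joint stands for the part that bears it (a point fixed in the world has none). Each returns a list of dicts, best first, with "p" (0 to 1); they miss things now and then, are a little off and sometimes report something else, mostly with a low value. They report only what shows in the picture. A call takes as long as a camera call. They do not tell look-alikes from the thing itself.
- r.recognise(name, picture): "box" ([left, top, right, bottom] in pixels, round what is visible of it).
- r.outline_of(name, picture): "pixels" (400x640 bool, what is visible of it) and "box" ([left, top, right, bottom] in pixels, round what is visible of it).
The state is a dict: "clock": time; "joint_positions": joint angles; "dq": joint speeds; "effort": joint torques, N m; "eef_pos": TCP position; "orientation": TCP orientation; "ft_force": force on the tool from outside, world axes, zero at the start; "ft_torque": the same for the moment, N m; "width": finger opening in mm.
Only numpy, scipy, OpenCV 4.12 (cv2) and the standard library are available. Lean on these libraries where they do the work, as an engineer would, in place of code of your own. Each camera call takes 0.05 s, during which the arm holds its last target.

TASK

Put the steel adapter ring into the blue compartment of the filter carousel: with the brake lever still up, turn the carousel by its top bar until the blue compartment is squarely under the orange chute, press the red-knobbed brake lever fully down to lock it, and only then drop the ring down the chute. When the ring lies in the blue compartment, flick the lever fully up again so that the carousel is free, and leave everything else on the cabinet top where it is, the light switch too.

Things in the scene. Friction and masses are not known exactly. Their poses are not given: they have to be found in the camera images.
- turntable (a joint): Turn of the carousel's white round tray about its upright spindle, rad, anticlockwise positive seen from above; 0 = blue compartment squarely under the chute. Travel -1.0 to 4.0; starts between 0.8 and 2.5. It stays where it is left (friction about 0.1 N m; far more when the brake is down).
- bar_grip (a point): Grip point of the black bar on top of the carousel's hub, on the spindle axis, 160 mm above the table. The bar is 56 mm long, 16 mm wide, from 137 to 177 mm high, the hub below it is 60 mm across. The bar turns with the tray. Own x axis: along the bar; own y axis: from the spindle towards the middle of the blue compartment; z up.
- blue_bin (a point): Middle of the blue compartment's floor, 85 mm from the spindle, 30 mm above the table; turns with the tray. Tray: rim disc 344 mm across, its top 30 mm above the table; on it four quarter compartments with walls 30 to 70 mm high inside a ring wall 290 mm across. One has a blue floor and blue outer wall.
- chute_mouth (a point): Point to drop things through in the chute's open mouth, 165 mm out from the spindle, 190 mm above the table. Grey chute floor below it falls at 54 degrees towards the spindle: 218 mm high at 225 mm out (open end), 135 mm under this point, 80 mm at its lower lip 125 mm out. Own y axis points outward from the spindle, x across the chute, z up.
- stand: Fixed carousel stand, origin under the spindle on the table, y axis towards the chute (same axes as chute_mouth). Its orange chute is 90 mm wide inside; the two side walls reach 75 mm straight above the sloping floor (210 mm high beside the mouth point, 245 mm at the outer top ends) and end near the spindle in a box 132 mm high, 43 to 127 mm out, open below.
- brake (a joint): Brake lever, rad: 0 = fully up (released, its start), 0.9 = fully down with the arm level (locked: its shoe presses on the tray's rim). Stays where it is left; moving it takes about 3 N at the ball.
- brake_ball (a point): Centre of the red ball (28 mm across) at the end of the brake lever's 10 mm rod, 90 mm from the hinge; 119 mm above the table when up, 48 mm when down. Going down it swings in an upright plane, away from the hinge along the stand's -x, from 56 mm to 90 mm horizontally from the hinge.
- brake_hinge (a point): Point on the brake's hinge axis in the plane in which the ball swings, 48 mm above the table, on the side of the carousel opposite the chute (stand x +25, y -215 mm). The hinge axis is level and points at the carousel (stand y). Its bracket stands 18 to 36 mm from this point towards the carousel and is 56 mm high.
- ring_mid (a point): Centre, half-way up, of the steel adapter ring lying flat on the table: 62 mm outside, 52 mm inside diameter, 12 mm high, about 70 g. Stands between the cap stack and the jar.
- caps_mid (a point): Centre, half-way up, of a stack of black rear lens caps, 38 mm across, 42 mm high, beside the ring. Do not disturb.
- jar_mid (a point): Centre, half-way up, of a small grey jar, 34 mm across, 55 mm high, on the other side of the ring. Do not disturb.
- holder: Black square resin filter holder lying flat, 92 x 92 x 18 mm, origin under its centre. Do not disturb.
- sleeve_a: Glass graduated filter in a flat hard white sleeve, 106 x 156 x 6 mm, on the right, origin under its centre, long side along its y. Do not disturb.
- sleeve_b: The other such sleeved filter, 106 x 156 x 6 mm, on the left. Do not disturb.
- hood: Blue lens hood standing on its narrow end, up to 72 mm across, 40 mm high, origin under its centre, on the left. Do not disturb.
- toggle (a joint): Small toggle of the strip light, rad, 0 to 0.8; leave it as found.
- toggle_tip (a point): Tip of that small toggle switch, on the right beyond the ring, about 50 mm high.
Things that resemble listed ones, but are neither listed nor needed, are in the scene too. There is more than one size of the part that bears ring_mid; the job needs the smaller.

How it is judged (in metres and radians):
On the way, in this order (a step that is already met when the one before it is completed fails the run):
1. the blue compartment stands under the chute, brake still up (value of joint turntable between -0.17 and 0.17 rad and value of joint brake below 0.3 rad and velocity of joint turntable between -0.1 and 0.1 rad/s), for 0.2 s.
2. the brake is pressed fully down, blue compartment still under the chute, ring not yet in it (value of joint turntable between -0.17 and 0.17 rad and value of joint brake above 0.78 rad and horizontal distance between ring_mid and blue_bin above 0.12 m), for 0.3 s.
3. the ring comes to the chute's mouth, brake down (value of joint brake above 0.78 rad and value of joint turntable between -0.17 and 0.17 rad and distance between ring_mid and chute_mouth below 0.07 m).
4. the ring lies in the blue compartment, brake still down (horizontal distance between ring_mid and blue_bin below 0.07 m and height (world z) of ring_mid below 0.07 m and value of joint brake above 0.78 rad and value of joint turntable between -0.17 and 0.17 rad and linear speed of ring below 0.05 m/s), for 0.2 s.
At the end, for the whole second after the job is handed in: The ring lies at rest in the blue compartment (its centre within 70 mm of the compartment's middle and under 70 mm high), the brake lever is up (under 0.15 rad), the carousel is still (horizontal distance between ring_mid and blue_bin below 0.07 m and height (world z) of ring_mid below 0.07 m and value of joint brake below 0.15 rad and linear speed of ring below 0.02 m/s and velocity of joint turntable between -0.05 and 0.05 rad/s); the robot touches nothing.
It fails at once if a bystander is pushed more than 20 mm (distance of any of caps_mid, jar_mid, holder, sleeve_a, sleeve_b, hood from where it was at the start of the episode above 0.02 m).
It fails at once if a bystander is tipped over (angle between any of caps_mid, jar_mid, holder, sleeve_a, sleeve_b, hood's own z axis and vertical above 0.6 rad).
It fails at once if the light switch is moved (distance of toggle_tip from where it was at the start of the episode above 0.006 m).
It also fails if it takes over 72 s, if anything falls off the work surface, if the arm or the gripper's body presses on something with over 40 N, if the wrist force passes 120 N, or if a joint passes its speed limit or range.

## Working session

There is one attempt and no reset: what is moved stays moved. The work goes in short steps, Python scripts to look and compute and a tool call to move; the robot and the scene stay as the last step left them, time stands still between calls to the robot, and variables do not carry over. Pictures are saved under pics/ and viewed, and the job is handed in when it is done.

Besides the shell and the picture viewer there is one more tool, called after "Request:" as name([rows], argument=value, ...), one row to a line, values as JSON. arm_command: Moves the arm, as the interface text tells. Its arguments: {"type":"object","properties":{"moves":{"type":"array"},"newtons":{"type":"number"}},"required":["moves"]}

```bash
mkdir -p pics
cat > h.py <<'E'
import numpy as np, cv2
from plant import r
def save(p,n,crop=None,s=1):
    im=p["image"]
    if crop: im=im[crop[1]:crop[3],crop[0]:crop[2]]
    if s!=1: im=cv2.resize(im,None,fx=s,fy=s,interpolation=cv2.INTER_CUBIC)
    cv2.imwrite("pics/"+n,cv2.cvtColor(im,cv2.COLOR_RGB2BGR))
def px2w(p,u,v,z):
    K,R,t=map(np.array,(p["K"],p["R"],p["t"]));t=t.ravel()
    d=R.T@np.linalg.inv(K)@np.array([u,v,1.]);c=-R.T@t
    return c+d*(z-c[2])/d[2]
def w2px(p,X):
    K,R,t=map(np.array,(p["K"],p["R"],p["t"]));q=K@(R@np.array(X,float)+t.ravel());return q[:2]/q[2]
E
python3 - <<'E'
from h import *
a=r.read_camera("top");b=r.read_camera("scene")
save(a,"top0.png");save(b,"scene0.png")
for n in ["ring_mid","bar_grip","blue_bin","brake_ball","caps_mid","jar_mid","holder","sleeve_a","hood","toggle_tip","stand","turntable"]:
  for p,nm in((a,"top"),(b,"scene")):
    print(n,nm,[(round(float(d["p"]),2),np.round(d["box"]).tolist()) for d in r.recognise(n,p)][:4])
print(r.state())
E
```

```text
ring_mid top [(0.6, [423.0, 265.0, 456.0, 294.0])]
ring_mid scene [(0.84, [182.0, 197.0, 209.0, 223.0]), (0.48, [430.0, 143.0, 476.0, 193.0])]
bar_grip top [(0.85, [246.0, 146.0, 358.0, 257.0])]
bar_grip scene [(0.82, [294.0, 168.0, 401.0, 266.0])]
blue_bin top [(0.65, [433.0, 233.0, 444.0, 249.0])]
blue_bin scene [(0.73, [206.0, 240.0, 226.0, 262.0]), (0.64, [296.0, 168.0, 403.0, 264.0])]
brake_ball top [(0.73, [349.0, 186.0, 376.0, 206.0])]
brake_ball scene [(0.63, [274.0, 216.0, 306.0, 248.0])]
caps_mid top [(0.6, [430.0, 235.0, 444.0, 247.0])]
caps_mid scene [(0.51, [199.0, 224.0, 213.0, 242.0])]
jar_mid top [(0.7, [424.0, 193.0, 432.0, 208.0])]
jar_mid scene [(0.7, [218.0, 253.0, 236.0, 273.0])]
holder top [(0.72, [383.0, 129.0, 419.0, 162.0])]
holder scene [(0.77, [262.0, 285.0, 296.0, 328.0])]
sleeve_a top [(0.77, [148.0, 183.0, 187.0, 237.0]), (0.6, [440.0, 138.0, 474.0, 194.0])]
sleeve_a scene [(0.93, [183.0, 282.0, 235.0, 346.0]), (0.6, [428.0, 143.0, 476.0, 186.0])]
hood top [(0.83, [165.0, 261.0, 194.0, 285.0])]
hood scene [(0.57, [398.0, 118.0, 421.0, 141.0])]
toggle_tip
[... 356 characters left out ...]
 1.3, 'joint_positions': array([-1.47102731e+00,  3.41965503e-01,  1.52412122e+00, -3.75696940e-05,
        1.27541489e+00, -1.45983609e-01]), 'dq': array([ 1.36066897e-03,  3.20087327e-05, -9.05481085e-04, -1.44966714e-03,
       -2.00093857e-03, -7.26806740e-04]), 'effort': array([ 1.66318252e-03, -4.31136453e+01, -2.44470334e+01,  7.18405796e-02,
        4.85540077e-02, -5.95154219e-06]), 'eef_pos': array([ 127.74485542, -509.22216925,  245.75100435]), 'orientation': array([ 4.50917375e-05,  9.92459528e-01,  1.22572764e-01, -1.90184787e-05]), 'ft_force': array([ 0.30103787, -0.34362255, -0.68829738]), 'ft_torque': array([ 0.01523624, -0.04683816,  0.02205286]), 'width': 91.64685407899053}
```

View pics/top0.png

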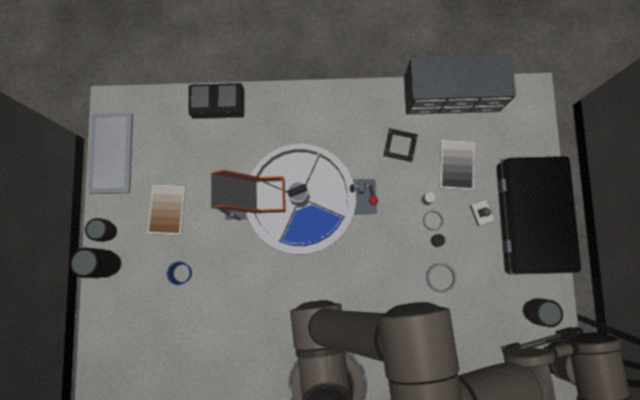

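View pics/scene0.png

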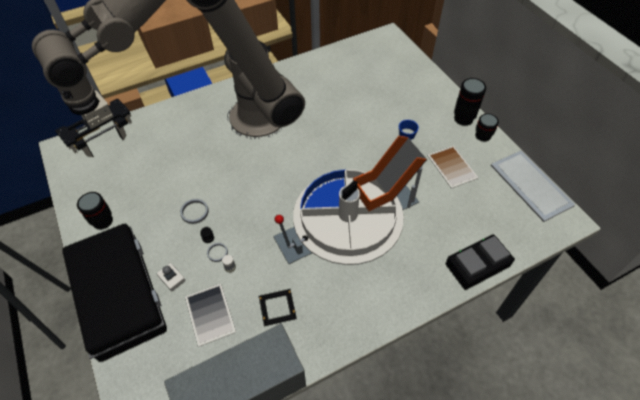

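Run:
```python
from h import *
im=cv2.imread("pics/top0.png")
cv2.imwrite("pics/topc.png",cv2.resize(im[130:300,200:400],None,fx=3.5,fy=3.5,interpolation=cv2.INTER_CUBIC))
cv2.imwrite("pics/topr.png",cv2.resize(im[120:310,370:500],None,fx=3.1,fy=3.1,interpolation=cv2.INTER_CUBIC))
a=r.read_camera("top")
for u,v,z in [(302,200,160),(440,280,6),(440,241,21),(428,200,27),(363,196,119),(400,145,9)]: print(u,v,px2w(a,u,v,z).round())
print(a["K"],a["R"],a["t"])
```

```text
302 200 [528.  57. 160.]
440 280 [ 297. -346.    6.]
440 241 [ 413. -350.   21.]
428 200 [ 539. -320.   27.]
363 196 [ 541. -116.  119.]
400 145 [ 719. -246.    9.]
[[483.14481545   0.         321.73606737]
 [  0.         483.14481545 201.33829018]
 [  0.           0.           1.        ]] [[-0.02457656 -0.99956088 -0.01655405]
 [-0.9879258   0.02681756 -0.15258907]
 [ 0.152966    0.01260406 -0.98815107]] [  17.93486443  540.76094207 1421.82782852]
```

View pics/topc.png

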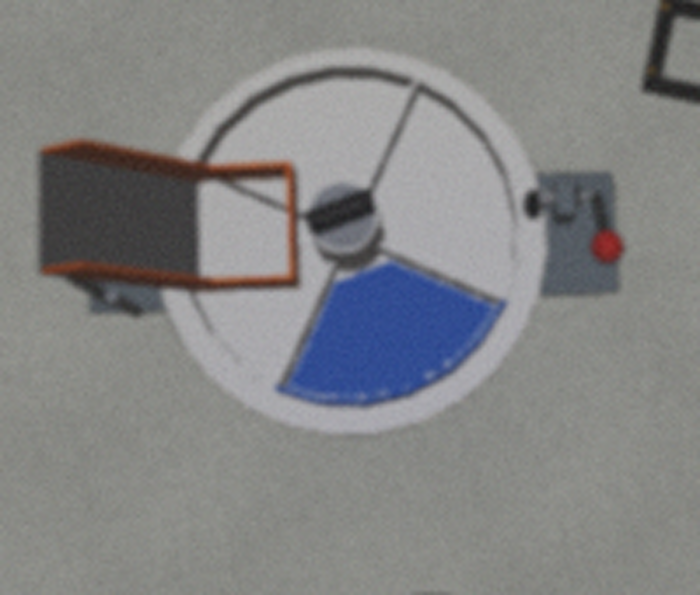

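View pics/topr.png

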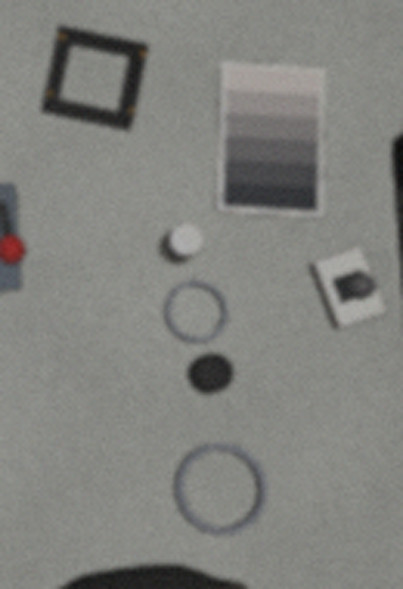

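```bash
cat > fit.py <<'E'
from h import *
from scipy.optimize import least_squares
c=lambda u,v:(u/3.5+200,v/3.5+130)
a=r.read_camera("top")
pts=[((0,0,177),c(340,212)),((0,0,30),c(354,241)),((-31,-215,119),c(607,246)),((47,43,132),c(291,166)),((-47,43,132),c(295,284))]
def res(p):
    cs,sn=np.cos(p[2]),np.sin(p[2])
    return np.concatenate([w2px(a,(p[0]+cs*x-sn*y,p[1]+sn*x+cs*y,z))-np.array(q) for (x,y,z),q in pts])
s=least_squares(res,[528,57,0]);print(s.x,s.fun.round(1))
cx,cy,ph=s.x
def ang(p,q,z): # direction between crop pts
    d=px2w(a,*c(*q),z)-px2w(a,*c(*p),z);return np.arctan2(d[1],d[0])
print("bar",ang((308,222),(375,203),177))
# blue walls: outer ends at z 70 r145
for q in [(283,388),(503,302)]:
    w=px2w(a,*c(*q),70);print(q,w, np.hypot(w[0]-cx,w[1]-cy),np.arctan2(w[1]-cy,w[0]-cx))
g=lambda u,v:(u/3.1+370,v/3.1+120)
for n,q,z in [("ring",(196,312),12),("jar",(185,241),55),("caps",(211,373),42),("big",(219,489),12)]:
    print(n,px2w(a,*g(*q),z).round(1))
E
python3 fit.py
```

```text
[5.52091336e+02 6.85080552e+01 3.08419106e-02] [ 0.3 -0.1 -0.5  0.1  0.8  0.1 -0.4  0.6 -0.2 -0.7]
bar -1.3174226689794364
(283, 388) [422.51611365 126.49938843  70.        ] 141.9603215225133 2.720778385595724
(503, 302) [490.23958274 -60.20779434  70.        ] 142.80549454939307 -2.0187464983617818
ring [ 476.6 -335.3   12. ]
jar [ 541.1 -319.5   55. ]
caps [ 414.1 -339.7   42. ]
big [ 303.7 -347.2   12. ]
```

Request:
arm_command([
  [[0, 0, 0, 37, -30.5, 0, -1], [0, 0, 0, 37, -30.5, 0, -1], [0, 0, 0, 37, -30.5, 0, -1], [0, 0, 0, 37, -30.5, 0, -1], [0, 0, 0, 37, -30.5, 0, -1], [0, 0, 0, 37, -30.5, 0, -1], [0, 0, 0, 37, -30.5, 0, -1], [0, 0, 0, 37, -30.5, 0, -1], [0, 0, 0, 37, -30.5, 0, -1], [0, 0, 0, 37, -30.5, 0, -1], [0, 0, 0, 37, -30.5, 0, -1], [0, 0, 0, 37, -30.5, 0, -1], [0, 0, 0, 37, -30.5, 0, -1], [0, 0, 0, 37, -30.5, 0, -1]],
])

```text
clock: 3.15
eef_pos: [538.8, 44.3, 246.8]
orientation: [0.003, 0.993, 0.119, 0.003]
ft_force: [0.8, -0.0, 0.9]
width: 92.0
```

```bash
cat >> h.py <<'E'
def to(tx,ty,tz,yaw=None,s=None):
    s=s or r.state();w,x,y,z=s["orientation"]
    from scipy.spatial.transform import Rotation as Ro
    Rm=Ro.from_quat([x,y,z,w]).as_matrix();p=np.array(s["eef_pos"])
    d=Rm.T@(np.array([tx,ty,tz])-p)
    ya=np.arctan2(Rm[1,1],Rm[0,1])
    print("clk",round(s["clock"],2),"pos",p.round(1),"yaw",ya.round(3),"tilt",Rm[:,2].round(3),"w",round(s["width"],1),"F",np.round(s["ft_force"],1))
    print(" shift tool",d.round(1), "" if yaw is None else "turn about tool z %.3f"%(-(yaw-ya)))
E
python3 - <<'E'
from h import *
to(552,68.5,246,0.351)
p=r.read_camera("wrist");save(p,"w1.png")
E
```

```text
clk 3.15 pos [538.8  44.3 246.8] yaw -1.332 tilt [ 0.006 -0.005 -1.   ] w 92.0 F [ 0.8 -0.   0.9]
 shift tool [ 18.6 -20.4   0.8] turn about tool z -1.683
```

View pics/w1.png

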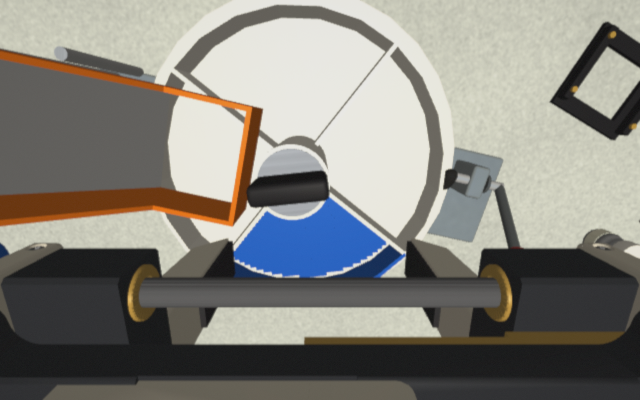

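Run:
```python
import cv2
im=cv2.imread("pics/w1.png")
cv2.imwrite("pics/w1c.png",cv2.resize(im[30:285,150:420],None,fx=2.3,fy=2.3,interpolation=cv2.INTER_CUBIC))
```

```text
(no output)
```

View pics/w1c.png

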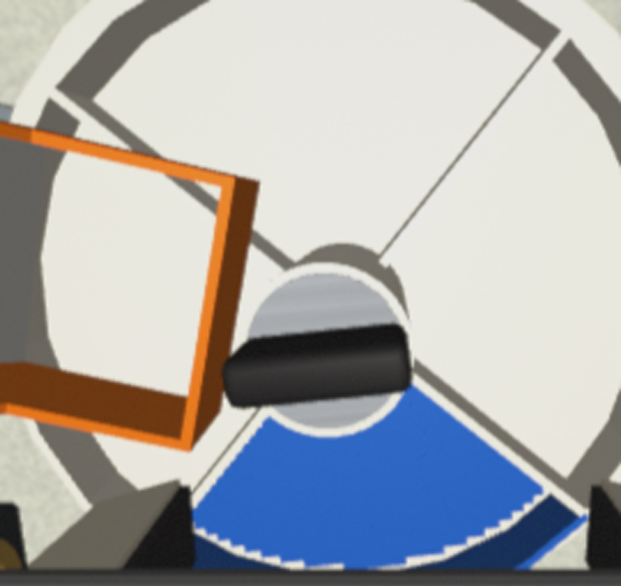

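```bash
cat > fit2.py <<'E'
from h import *
from scipy.optimize import least_squares
c=lambda u,v:(u/2.3+150,v/2.3+30)
a=r.read_camera("wrist");b=r.read_camera("top")
ct=lambda u,v:(u/3.5+200,v/3.5+130)
S=[(a,(0,0,137),c(327,350)),(a,(47,43,132),c(236,178)),(a,(-47,43,132),c(188,450)),
 (b,(0,0,177),ct(340,212)),(b,(0,0,30),ct(354,241)),(b,(-31,-215,119),ct(607,246)),(b,(47,43,132),ct(291,166)),(b,(-47,43,132),ct(295,284))]
T=[(a,-135,c(565,35)),(a,135-180-0+0,c(55,92)),(a,-45+180+90,c(585,517))]
# tray frame: blue at +90deg; walls at 45,135,225,315
T=[(a,k,c(*q)) for k,q in [(315-90,(0,0))][:0]]
W=[(c(565,35)),(c(55,92)),(c(583,515))]
for (u,v) in W:
    w=px2w(a,u,v,70);print(np.hypot(w[0]-552,w[1]-68.5),np.arctan2(w[1]-68.5,w[0]-552))
def res(p):
    cs,sn=np.cos(p[2]),np.sin(p[2]);o=[]
    for im,(x,y,z),q in S: o.append((w2px(im,(p[0]+cs*x-sn*y,p[1]+sn*x+cs*y,z))-np.array(q))*(0.4 if im is a else 1))
    return np.concatenate(o)
s=least_squares(res,[552,68,0.03]);print(s.x,s.fun.round(1))
for (u,v) in W:
    w=px2w(a,u,v,70);print(np.hypot(w[0]-s.x[0],w[1]-s.x[1]),np.arctan2(w[1]-s.x[1],w[0]-s.x[0]))
E
python3 fit2.py
```

```text
145.68507561041642 -0.38790757479995824
150.1088200495892 1.1061328223403173
135.69253632234225 -1.996257509293046
[5.55792240e+02 7.09129544e+01 1.37401023e-02] [ 1.3  1.5  0.   2.   0.7  0.7 -0.6 -1.4 -1.3 -1.1 -0.2  0.1 -1.  -0.9
 -1.3 -2.2]
143.1343039346422 -0.41353737100908394
146.27054289762478 1.1219183363559795
139.47724899321992 -2.0138830235200897
```

Request:
arm_command([
  [[0, 0, 0, 20, -20, 0, -1], [0, 0, -0.185, 0, 0, 0, -1], [0, 0, -0.185, 0, 0, 0, -1], [0, 0, -0.185, 0, 0, 0, -1], [0, 0, -0.185, 0, 0, 0, -1], [0, 0, -0.185, 0, 0, 0, -1], [0, 0, -0.185, 0, 0, 0, -1], [0, 0, -0.185, 0, 0, 0, -1], [0, 0, -0.185, 0, 0, 0, -1], [0, 0, -0.185, 0, 0, 0, -1]],
])

```text
clock: 4.55
eef_pos: [547.9, 58.4, 246.6]
orientation: [0.003, 0.569, 0.822, -0.004]
ft_force: [0.1, 0.7, 0.3]
width: 91.8
```

Run:
```python
from h import *
to(555,69.5,160,0.35)
p=r.read_camera("wrist");save(p,"w2.png")
for z in(137,177):print(w2px(p,(555,69.5,z)))
```

```text
clk 4.55 pos [547.9  58.4 246.6] yaw 0.36 tilt [ 0.001 -0.009 -1.   ] w 91.8 F [0.1 0.7 0.3]
 shift tool [ 8.7 10.8 86.5] turn about tool z 0.010
[334.00225029 198.57562161]
[336.4461664  214.23065996]
```

View pics/w2.png

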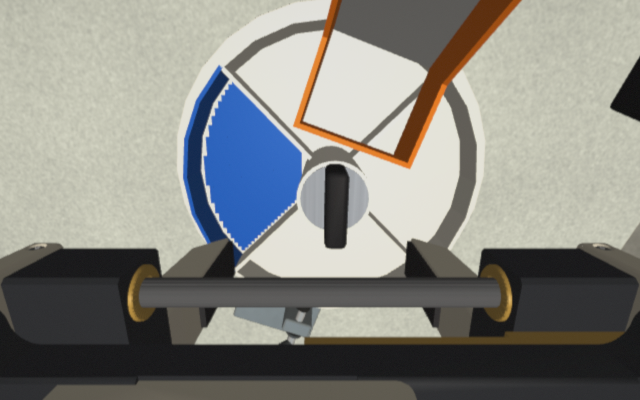

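Request:
arm_command([
  [[0, 0, 0.01, 10, 11, 0, -1], [0, 0, 0, 0, 0, 30, -1], [0, 0, 0, 0, 0, 30, -1], [0, 0, 0, 0, 0, 20, -1], [0, 0, 0, 0, 0, 0, -1]],
])

```text
clock: 5.22
eef_pos: [555.9, 71.8, 165.4]
orientation: [0.004, 0.579, 0.815, -0.003]
ft_force: [0.7, -0.4, -0.1]
width: 91.7
```

Run:
```python
from h import *
to(556,70,161,0.35)
```

```text
clk 5.22 pos [555.9  71.8 165.4] yaw 0.335 tilt [ 0.003 -0.009 -1.   ] w 91.7 F [ 0.7 -0.4 -0.1]
 shift tool [-1.7 -0.5  4.4] turn about tool z -0.015
```

Request:
arm_command([
  [[0, 0, -0.015, -1, 0, 4, 1], [0, 0, 0, 0, 0, 0, 1], [0, 0, 0, 0, 0, 0, 1], [0, 0, 0, 0, 0, 0, 1], [0, 0, 0, 0, 0, 0, 1], [0, 0, 0, 0, 0, 0, 1], [0, 0, 0, 0, 0, 0, 1], [0, 0, 0, 0, 0, 0, 1]],
], newtons=25)

```text
clock: 6.22
eef_pos: [555.8, 70.4, 164.4]
orientation: [0.004, 0.574, 0.819, -0.004]
ft_force: [-16.9, -8.7, 13.6]
width: 16.3
```

Run:
```python
from h import *
to(556,70,161,0.35-1.9)
```

```text
clk 6.22 pos [555.8  70.4 164.4] yaw 0.348 tilt [ 0.003 -0.011 -1.   ] w 16.3 F [-16.9  -8.7  13.6]
 shift tool [-0.4  0.   3.4] turn about tool z 1.898
```

Request:
arm_command([
  [[0, 0, 0, 0, -1, -1, 1], [0, 0, 0.15, 0, 0, 0, 1], [0, 0, 0.15, 0, 0, 0, 1], [0, 0, 0.15, 0, 0, 0, 1], [0, 0, 0.15, 0, 0, 0, 1]],
])

```text
clock: 6.85
eef_pos: [555.4, 70.2, 164.4]
orientation: [0.005, 0.796, 0.606, -0.002]
ft_force: [1.3, -0.6, 0.6]
width: 16.1
```

Run:
```python
from h import *
to(555.5,70,163,0.35-1.9)
```

```text
clk 6.85 pos [555.4  70.2 164.4] yaw -0.269 tilt [ 0.003 -0.01  -1.   ] w 16.1 F [ 1.3 -0.6  0.6]
 shift tool [-0.1  0.1  1.4] turn about tool z 1.281
```

Forces are low and it turns well; continue.

Request:
arm_command([
  [[0, 0, 0.16, 0, 0, 0, 1], [0, 0, 0.16, 0, 0, 0, 1], [0, 0, 0.16, 0, 0, 0, 1], [0, 0, 0.16, 0, 0, 0, 1], [0, 0, 0.16, 0, 0, 0, 1], [0, 0, 0.16, 0, 0, 0, 1], [0, 0, 0.16, 0, 0, 0, 1], [0, 0, 0.12, 0, 0, 0, 1], [0, 0, 0, 0, 0, 0, 1], [0, 0, 0, 0, 0, 0, 1]],
])

```text
clock: 8.1
eef_pos: [555.4, 70.2, 164.4]
orientation: [0.004, 1.0, 0.011, 0.0]
ft_force: [-0.5, -0.3, 0.7]
width: 16.3
```

Run:
```python
from h import *
to(555.5,70,163,0.35-1.9)
p=r.read_camera("wrist");save(p,"w3.png")
p=r.read_camera("top");save(p,"top3.png",(200,130,400,300),3.5)
```

```text
clk 8.1 pos [555.4  70.2 164.4] yaw -1.548 tilt [ 0.001 -0.008 -1.   ] w 16.3 F [-0.5 -0.3  0.7]
 shift tool [0.1 0.2 1.4] turn about tool z 0.002
```

View pics/w3.png

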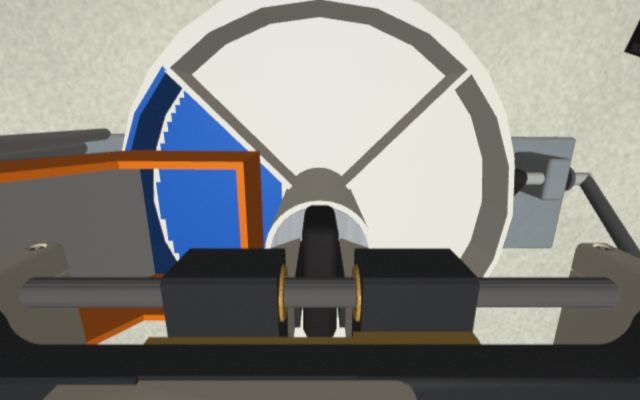

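View pics/top3.png

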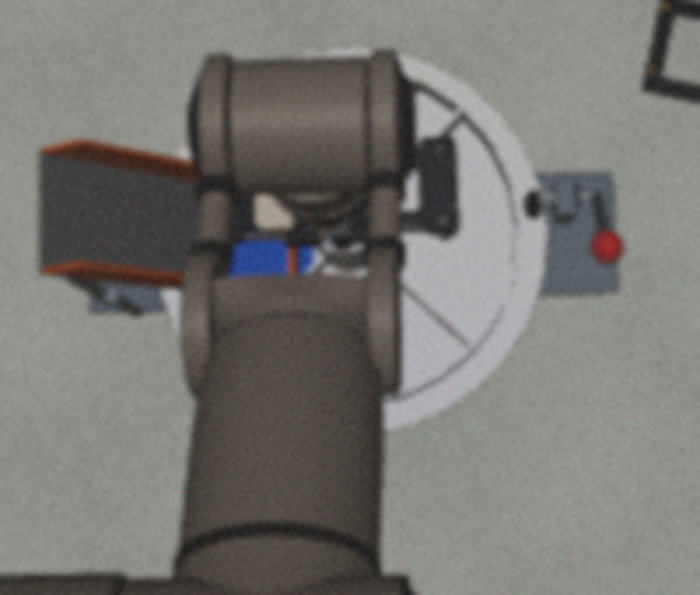

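Request:
arm_command([
  [[0, 0, 0, 0, 0, 0, -0.2], [0, 0, 0, 0, 0, 0, -0.2], [0, 0, 0, 0, 0, 0, -0.2], [0, 0, 0, 0, 0, 0, -0.2], [0, 0, 0, 0, 0, -30, -0.2], [0, 0, 0, 0, 0, -40, -0.2], [0, 0, 0, 0, 45, 0, -0.2], [0, 0, 0, 0, 50, 0, -0.2], [0, 0, 0, 0, 30, 0, -0.2], [0, 0, 0, 0, 0, 0, -0.2]],
])

```text
clock: 9.45
eef_pos: [559.2, -56.7, 238.2]
orientation: [0.005, 1.0, 0.014, 0.002]
ft_force: [-0.6, 0.8, -0.6]
width: 55.1
```

Run:
```python
from h import *
p=r.read_camera("top");save(p,"top4.png",(200,130,400,300),3.5)
print("ball top",[(d["p"],d["box"]) for d in r.recognise("brake_ball",p)], px2w(p,373.4,200.3,119))
p=r.read_camera("wrist");save(p,"w4.png")
print([(d["p"],d["box"]) for d in r.recognise("brake_ball",p)])
to(528.8,-145.6,160,-1.55)
print(w2px(p,(528.8,-145.6,119)))
```

```text
ball top [(0.34, [146.0, 182.2, 187.3, 236.5]), (0.31, [430.2, 235.6, 443.2, 249.9])] [ 528.06315472 -144.98440373  119.        ]
[(0.91, [343.1, 160.4, 438.3, 259.8])]
clk 9.65 pos [559.1 -53.8 238.2] yaw -1.539 tilt [ 0.003 -0.009 -1.   ] w 54.9 F [-0.3  0.2  0.5]
 shift tool [-33.4  90.1  78.9] turn about tool z 0.011
[422.73642268 242.22878828]
```

View pics/w4.png

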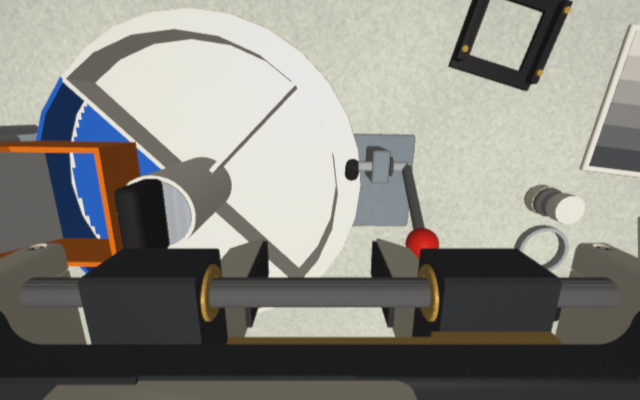

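View pics/top4.png

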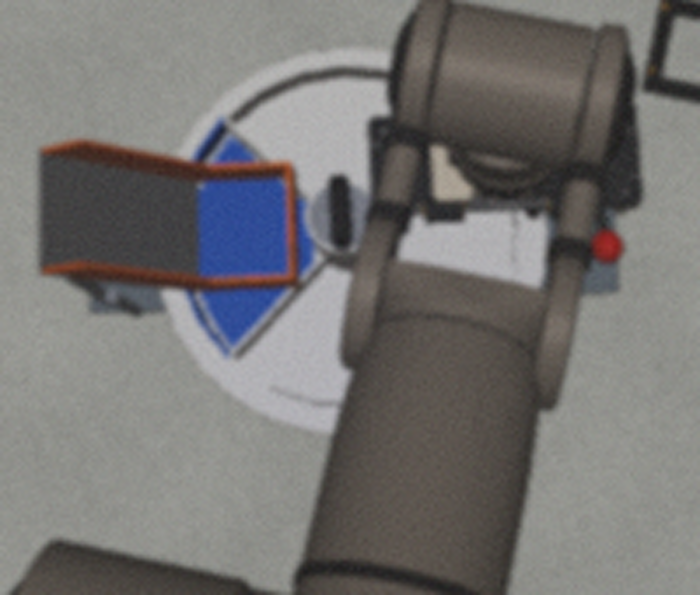

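Run:
```python
from h import *
p=r.read_camera("top")
c=lambda u,v:(u/3.5+200,v/3.5+130)
A=px2w(p,*c(228,122),70);B=px2w(p,*c(233,355),70)
d=A-B;print("blue dir", np.arctan2(d[1],d[0])+np.pi/2,(A+B)/2, np.hypot(*d[:2]))
A=px2w(p,*c(291,165),132);B=px2w(p,*c(295,284),132)
d=A-B;print("stand dir", np.arctan2(d[1],d[0])+np.pi/2,(A+B)/2,np.hypot(*d[:2]))
m=(A+B)/2
A=px2w(p,*c(41,151),245);B=px2w(p,*c(41,272),245)
d=A-B;print("stand dir outer", np.arctan2(d[1],d[0])+np.pi/2,(A+B)/2,np.hypot(*d[:2]))
```

```text
blue dir 1.5851076341277994 [551.87498152 169.76503429  70.        ] 201.03461034074465
stand dir 1.591396533623915 [551.0130195  110.63594847 132.        ] 98.39524352005455
stand dir outer 1.5810868951713926 [546.5905544 289.0905344 245.       ] 92.1200225628115
```

Request:
arm_command([
  [[0, 0, 0.01, -16, 45, 0, -0.2], [0, 0, 0, -16, 45, 0, -0.2], [0, 0, 0, 0, 0, 0, -0.2]],
])

```text
clock: 10.07
eef_pos: [529.8, -142.7, 238.8]
orientation: [0.004, 1.0, 0.014, 0.002]
ft_force: [0.8, 1.8, 0.0]
width: 54.9
```

Run:
```python
from h import *
to(528.5,-145.3,122,-1.56)
```

```text
clk 10.07 pos [ 529.8 -142.7  238.8] yaw -1.542 tilt [ 0.004 -0.009 -1.   ] w 54.9 F [0.8 1.8 0. ]
 shift tool [ -1.8   1.5 116.8] turn about tool z 0.018
```

Request:
arm_command([
  [[0, 0, 0.015, -2, 1.5, 30, -0.2], [0, 0, 0, 0, 0, 40, -0.2], [0, 0, 0, 0, 0, 30, -0.2], [0, 0, 0, 0, 0, 14, -0.2], [0, 0, 0, 0, 0, 0, -0.2]],
], newtons=15)

```text
clock: 10.7
eef_pos: [531.2, -139.0, 123.3]
orientation: [0.004, 1.0, 0.01, 0.004]
ft_force: [-1.0, -0.5, -0.1]
width: 55.1
```

Run:
```python
from h import *
to(528.5,-145.3,122,-1.56)
```

```text
clk 10.7 pos [ 531.2 -139.   123.3] yaw -1.552 tilt [ 0.008 -0.008 -1.   ] w 55.1 F [-1.  -0.5 -0.1]
 shift tool [-2.8  6.3  1.3] turn about tool z 0.008
```

Request:
arm_command([
  [[0, 0, 0, -3, 6, 1, -0.2], [0, 0, 0, 0, 0, 0, -0.2], [0, 0, 0, 0, 0, 0, 1], [0, 0, 0, 0, 0, 0, 1], [0, 0, 0, 0, 0, 0, 1], [0, 0, 0, 0, 0, 0, 1], [0, 0, 0, 0, 0, 0, 1]],
], newtons=15)

```text
clock: 11.58
eef_pos: [530.1, -145.2, 126.0]
orientation: [0.005, 1.0, 0.01, 0.007]
ft_force: [0.2, -0.4, -0.3]
width: 26.9
```

Run:
```python
from h import *
to(528.5,-145.3,122,-1.56)
p=r.read_camera("wrist");save(p,"w5.png")
```

```text
clk 11.57 pos [ 530.1 -145.2  126. ] yaw -1.552 tilt [ 0.014 -0.009 -1.   ] w 26.9 F [ 0.2 -0.4 -0.3]
 shift tool [-1.7  0.   3.9] turn about tool z 0.008
```

View pics/w5.png

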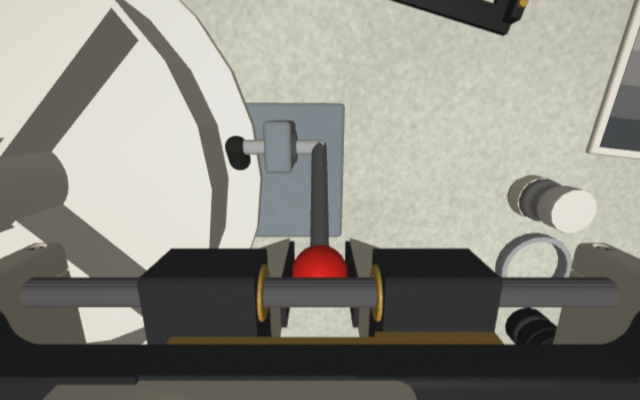

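Request:
arm_command([
  [[0, 0, 0, -10, 0, 9, 1], [0, 0, 0, -8.5, 0, 10.5, 1], [0, 0, 0, -7, 0, 11.5, 1], [0, 0, 0, -5, 0, 12.5, 1], [0, 0, 0, -3, 0, 13, 1], [0, 0, 0, 0, 0, 0, 1]],
])

```text
clock: 12.38
eef_pos: [496.3, -145.8, 66.6]
orientation: [0.005, 1.0, 0.01, 0.008]
ft_force: [2.5, 1.0, -2.9]
width: 26.8
```

Run:
```python
from h import *
to(494.5,-144.7,53,-1.56)
```

```text
clk 12.38 pos [ 496.3 -145.8   66.6] yaw -1.552 tilt [ 0.017 -0.009 -1.   ] w 26.8 F [ 2.5  1.  -2.9]
 shift tool [-2.  -1.2 13.6] turn about tool z 0.008
```

Request:
arm_command([
  [[0, 0, 0, -1, 0, 8, 1], [0, 0, 0, 0, 0, 7, 1], [0, 0, 0, 0, 0, 4, 1], [0, 0, 0, 0, 0, 2, 1], [0, 0, 0, 0, 0, 0, 1]],
])

```text
clock: 13.0
eef_pos: [496.1, -145.9, 47.7]
orientation: [0.005, 1.0, 0.01, 0.009]
ft_force: [-0.7, 1.7, 1.6]
width: 26.8
```

Run:
```python
from h import *
to(494.5,-144.7,53,-1.56)
p=r.read_camera("wrist");save(p,"w6.png")
p=r.read_camera("scene");save(p,"s6.png",(230,140,430,290),4)
```

```text
clk 13.0 pos [ 496.1 -145.9   47.7] yaw -1.551 tilt [ 0.018 -0.01  -1.   ] w 26.8 F [-0.7  1.7  1.6]
 shift tool [-1.5 -1.1 -5.4] turn about tool z 0.009
```

View pics/w6.png

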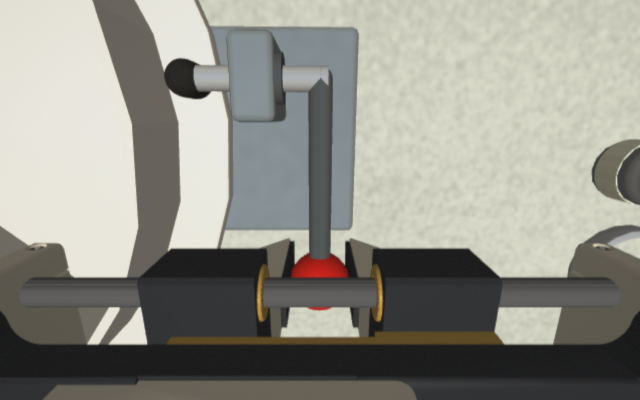

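View pics/s6.png

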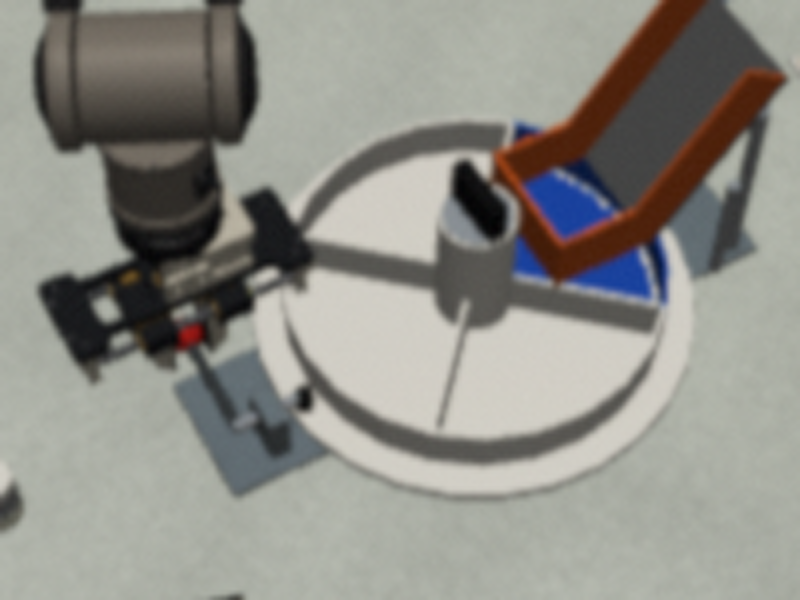

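Request:
arm_command([
  [[0, 0, 0, 0, 0, 3, 1], [0, 0, 0, 0, 0, 3, 1], [0, 0, 0, 0, 0, 0, 1]],
])

```text
clock: 13.48
eef_pos: [496.7, -145.9, 43.9]
orientation: [0.006, 1.0, 0.01, 0.01]
ft_force: [-0.3, 1.5, 1.3]
width: 26.9
```

Run:
```python
from h import *
to(494.5,-144.7,53,-1.56)
p=r.read_camera("wrist");save(p,"w7.png",(150,0,420,320),1.8)
```

```text
clk 13.47 pos [ 496.7 -145.9   43.9] yaw -1.55 tilt [ 0.02  -0.011 -1.   ] w 26.9 F [-0.3  1.5  1.3]
 shift tool [-2.  -1.1 -9.1] turn about tool z 0.010
```

View pics/w7.png

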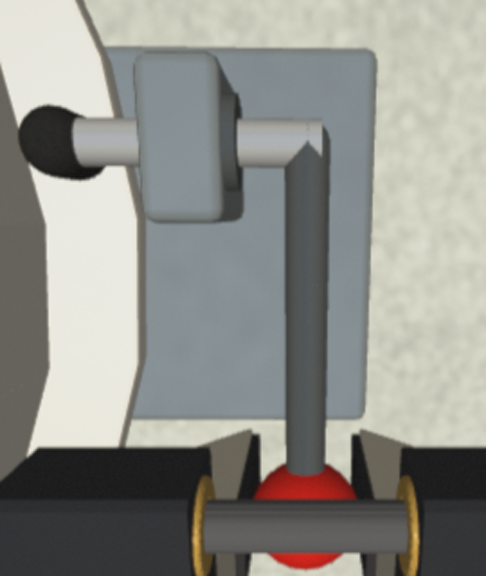

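Request:
arm_command([
  [[0, 0, 0, 0, 0, 4, 1]],
])

```text
clock: 13.65
eef_pos: [497.2, -146.0, 40.9]
orientation: [0.006, 1.0, 0.01, 0.011]
ft_force: [-3.9, 6.8, 18.6]
width: 26.6
```

Run:
```python
from h import *
p=r.read_camera("scene");save(p,"s7.png",(250,190,330,270),7)
p=r.read_camera("wrist")
to(494.5,-144.7,53,-1.56)
print(w2px(p,(494.5,-145.3,48)),w2px(p,(498,-145.3,30)),w2px(p,(584.5,-144.7,48)))
```

```text
clk 13.75 pos [ 497.3 -146.    40.5] yaw -1.55 tilt [ 0.021 -0.011 -1.   ] w 27.1 F [-1.9  5.8 11.1]
 shift tool [ -2.5  -1.2 -12.5] turn about tool z 0.010
[317.20155632 288.01844285] [317.1925846  263.73520057] [319.84295068  75.35236314]
```

View pics/s7.png

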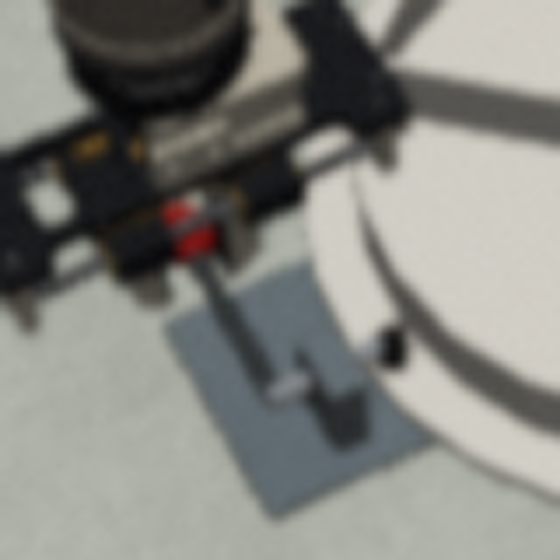

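Request:
arm_command([
  [[0, 0, 0, 0, 0, 0, 0.1], [0, 0, 0, 0, 0, 0, 0.1], [0, 0, 0, 0, 0, 0, 0.1], [0, 0, 0, 0, 0, -20, 0.1], [0, 0, 0, 0, 0, -30, 0.1], [0, 0, 0, 0, 0, -40, -1], [0, 0, 0, 0, 0, -40, -1], [0, 0, 0, 0, 20, -20, -1], [0, 0, 0, 0, 30, 0, -1], [0, 0, 0, 0, 0, 0, -1]],
])

```text
clock: 15.0
eef_pos: [494.7, -197.2, 193.0]
orientation: [0.007, 1.0, 0.011, 0.009]
ft_force: [-0.0, 1.3, -0.8]
width: 86.6
```

Run:
```python
from h import *
to(476.6,-335.3,100,-1.57)
p=r.read_camera("top");save(p,"top8.png",(200,130,500,300),2.6)
p=r.read_camera("wrist");save(p,"w8.png")
print(w2px(p,(476.6,-335.3,6)),w2px(p,(494.5,-145.3,48)))
print([(d["p"],d["box"]) for d in r.recognise("ring_mid",p)])
```

```text
clk 15.0 pos [ 494.7 -197.2  193. ] yaw -1.55 tilt [ 0.018 -0.013 -1.   ] w 86.6 F [-0.   1.3 -0.8]
 shift tool [-22.7 136.5  94.4] turn about tool z 0.020
[448.54563474 209.21886103] [261.12866148 199.25646511]
[(0.69, [410.0, 320.4, 434.2, 341.6]), (0.66, [421.9, 178.7, 483.8, 239.1])]
```

View pics/w8.png

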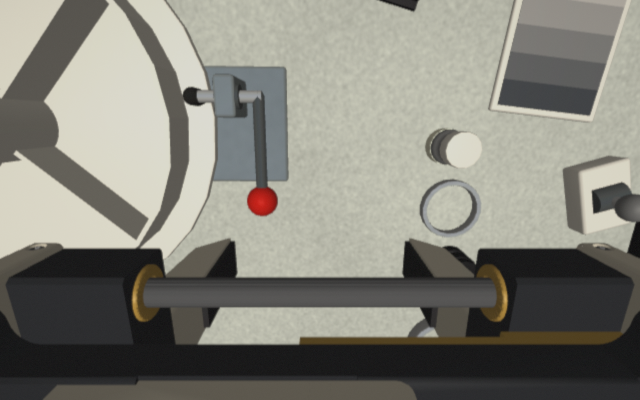

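View pics/top8.png

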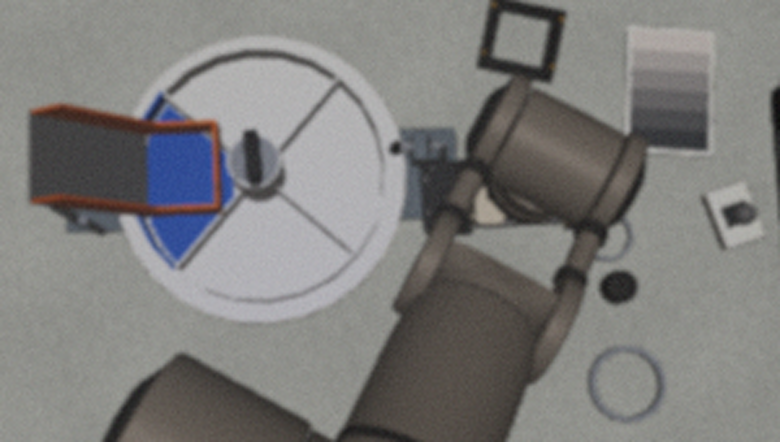

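Request:
arm_command([
  [[0, 0, 0.02, -7, 46, 0, -1], [0, 0, 0, -7, 46, 0, -1], [0, 0, 0, -7, 44, 0, -1], [0, 0, 0, 0, 0, 0, -1]],
])

```text
clock: 15.65
eef_pos: [475.0, -329.9, 191.7]
orientation: [0.004, 1.0, 0.004, 0.007]
ft_force: [1.3, -0.2, 0.0]
width: 91.6
```

Run:
```python
from h import *
p=r.read_camera("wrist");save(p,"w9.png")
for d in r.recognise("ring_mid",p):
  b=d["box"];print(d["p"],b,px2w(p,(b[0]+b[2])/2,(b[1]+b[3])/2,6).round(1))
to(477.5,-338,100,-1.57)
print(w2px(p,(477.5,-338,6)))
```

```text
0.89 [298.6, 155.8, 358.3, 220.0] [ 477.1 -340.8    6. ]
0.63 [294.5, 310.4, 377.2, 347.5] [ 309.2 -351.9    6. ]
clk 15.75 pos [ 475.5 -327.2  191.8] yaw -1.56 tilt [ 0.014 -0.006 -1.   ] w 92.1 F [-0.8  0.8 -1.2]
 shift tool [ 0.7 10.2 91.9] turn about tool z 0.010
[325.76380227 187.49927424]
```

View pics/w9.png

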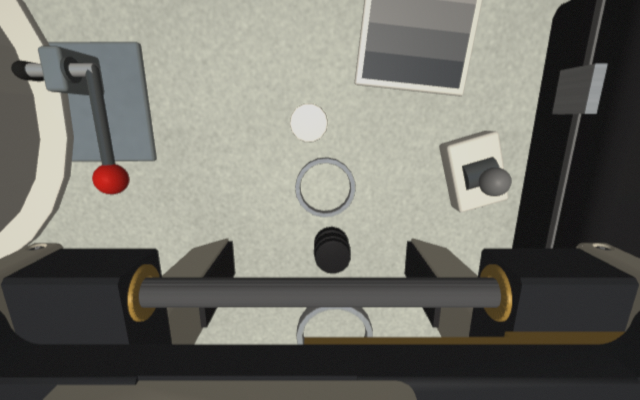

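Request:
arm_command([
  [[0, 0, 0.01, 1, 11, 0, -1], [0, 0, 0, 0, 0, 40, -1], [0, 0, 0, 0, 0, 40, -1], [0, 0, 0, 0, 0, 30, -1], [0, 0, 0, 0, 0, 0, -1]],
])

```text
clock: 16.38
eef_pos: [481.4, -335.7, 80.5]
orientation: [0.004, 1.0, 0.003, 0.008]
ft_force: [0.9, 0.4, 0.5]
width: 91.5
```

Run:
```python
from h import *
to(477.5,-338,22.5,-1.57)
p=r.read_camera("wrist");save(p,"w10.png")
```

```text
clk 16.38 pos [ 481.4 -335.7   80.5] yaw -1.564 tilt [ 0.016 -0.008 -1.   ] w 91.5 F [0.9 0.4 0.5]
 shift tool [-4.8  1.8 57.9] turn about tool z 0.006
```

View pics/w10.png

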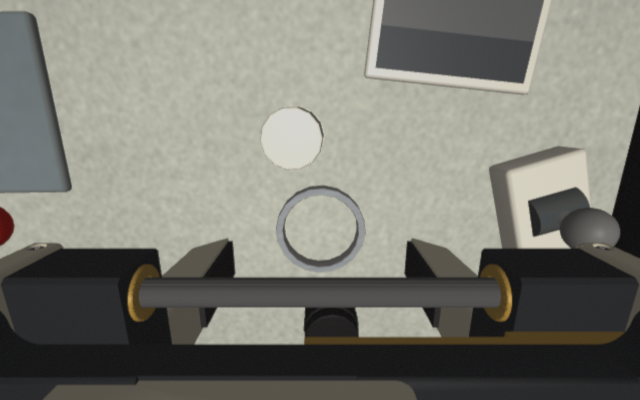

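Request:
arm_command([
  [[0.008, -0.016, 0.006, -4.5, 2, 15, -1], [0, 0, 0, 0, 0, 15, -1], [0, 0, 0, 0, 0, 0, -1]],
])

```text
clock: 16.8
eef_pos: [479.3, -339.7, 53.1]
orientation: [0.002, 1.0, 0.0, 0.003]
ft_force: [-0.5, 0.3, -0.3]
width: 91.6
```

Run:
```python
from h import *
to(477.5,-338,22.5,-1.57)
p=r.read_camera("wrist")
im=p["image"]
print(w2px(p,(477.5,-338,6)));save(p,"w11.png")
```

```text
clk 16.8 pos [ 479.3 -339.7   53.1] yaw -1.57 tilt [ 0.005 -0.005 -1.   ] w 91.6 F [-0.5  0.3 -0.3]
 shift tool [-2.  -1.9 30.6] turn about tool z -0.000
[315.74735179 240.80272191]
```

View pics/w11.png

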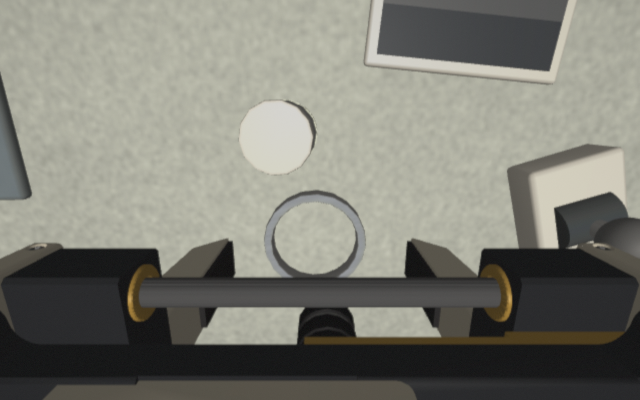

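Request:
arm_command([
  [[0, 0, 0, -2, -2, 12, -1], [0, 0, 0, 0, 0, 10, -1], [0, 0, 0, 0, 0, 6, -1], [0, 0, 0, 0, 0, 0, -1]],
])

```text
clock: 17.35
eef_pos: [477.9, -338.3, 24.3]
orientation: [0.003, 1.0, 0.0, 0.003]
ft_force: [-0.1, 0.3, -0.4]
width: 91.5
```

Run:
```python
from h import *
to(477.5,-338,22.5,-1.57)
```

```text
clk 17.35 pos [ 477.9 -338.3   24.3] yaw -1.57 tilt [ 0.007 -0.006 -1.   ] w 91.5 F [-0.1  0.3 -0.4]
 shift tool [-0.4 -0.3  1.8] turn about tool z -0.000
```

Request:
arm_command([
  [[0, 0, 0, 0, 0, 2, -1], [0, 0, 0, 0, 0, 0, 1], [0, 0, 0, 0, 0, 0, 1], [0, 0, 0, 0, 0, 0, 1], [0, 0, 0, 0, 0, 0, 1], [0, 0, 0, 0, 0, 0, 1], [0, 0, 0, 0, 0, 0, 1]],
], newtons=15)

```text
clock: 18.23
eef_pos: [478.3, -338.7, 22.9]
orientation: [0.004, 1.0, 0.0, 0.004]
ft_force: [0.3, -0.3, 0.3]
width: 60.1
```

Request:
arm_command([
  [[0, 0, 0, 0, 0, -20, 1], [0, 0, 0, 0, 0, -40, 1], [0, 0, 0, 0, 0, -40, 1], [0, 0, 0, 0, 0, 0, 1]],
])

```text
clock: 18.73
eef_pos: [477.1, -337.6, 124.7]
orientation: [0.003, 1.0, 0.0, 0.003]
ft_force: [-0.2, 0.6, -0.2]
width: 60.4
```

Run:
```python
from h import *
to(548,235,252,-1.55)
p=r.read_camera("wrist");save(p,"w12.png")
```

```text
clk 18.73 pos [ 477.1 -337.6  124.7] yaw -1.57 tilt [ 0.006 -0.006 -1.   ] w 60.4 F [-0.2  0.6 -0.2]
 shift tool [  72.  -571.8 -130.2] turn about tool z -0.020
```

View pics/w12.png

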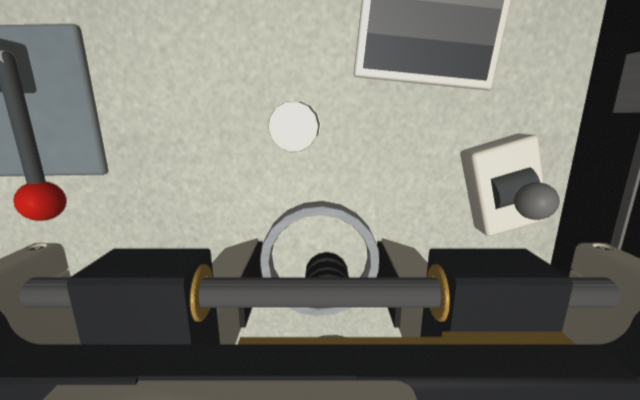

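Request:
arm_command([
  [[0, 0, 0, 0, 0, -40, 1], [0, 0, 0, 0, 0, -50, 1], [0, 0, 0, 6, -30, -45, 1], [0, 0, 0, 6, -45, 0, 1], [0, 0, 0, 6, -45, 0, 1], [0, 0, 0, 6, -45, 0, 1], [0, 0, 0, 6, -45, 0, 1], [0, 0, 0, 6, -45, 0, 1], [0, 0, 0, 6, -45, 0, 1], [0, 0, 0, 6, -45, 0, 1], [0, 0, 0, 6, -45, 0, 1], [0, 0, 0, 6, -45, 0, 1], [0, 0, 0, 6, -40, 0, 1], [0, 0, 0, 0, -20, 0, 1], [0, 0, 0, 0, 0, 0, 1]],
], newtons=20)

```text
clock: 20.65
eef_pos: [536.1, 175.6, 236.8]
orientation: [-0.005, 1.0, -0.001, -0.02]
ft_force: [-0.3, -0.3, -2.1]
width: 60.5
```

Run:
```python
from h import *
to(551,230,240,-1.55)
p=r.read_camera("wrist");save(p,"w13.png")
```

```text
clk 20.65 pos [536.1 175.6 236.8] yaw -1.573 tilt [-0.039  0.01  -0.999] w 60.5 F [-0.3 -0.3 -2.1]
 shift tool [ 14.6 -54.4  -3.3] turn about tool z -0.023
```

View pics/w13.png

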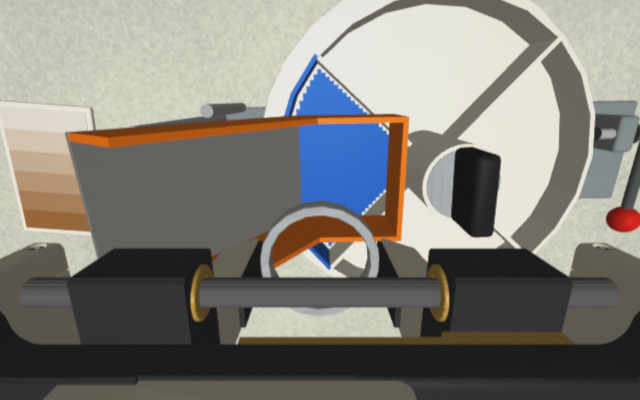

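Request:
arm_command([
  [[-0.01, 0.039, -0.02, 0, 0, -30, 1], [0, 0, 0, 14, -25, 0, 1], [0, 0, 0, 0, -25, 0, 1], [0, 0, 0, 0, 0, 0, 1]],
])

```text
clock: 21.2
eef_pos: [552.6, 221.1, 274.1]
orientation: [0.001, 1.0, 0.007, 0.005]
ft_force: [-0.5, -0.4, -0.9]
width: 60.6
```

Run:
```python
from h import *
to(551,230,240,-1.55)
p=r.read_camera("wrist");save(p,"w14.png")
for q in [(504,230,210),(598,230,210)]: print(w2px(p,q))
```

```text
clk 21.2 pos [552.6 221.1 274.1] yaw -1.557 tilt [ 0.011 -0.001 -1.   ] w 60.6 F [-0.5 -0.4 -0.9]
 shift tool [-1.9 -9.  34. ] turn about tool z -0.007
[305.33977347 294.04442206]
[305.55653302 160.61282895]
```

View pics/w14.png

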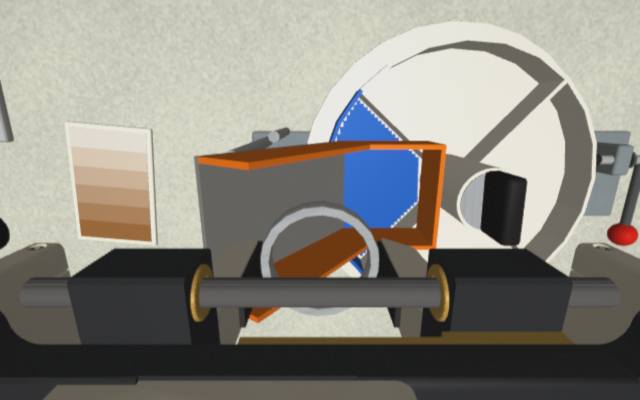

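Request:
arm_command([
  [[0, -0.011, 0, 0, -9, 0, 1], [0, 0, 0, 0, 0, 16, 1], [0, 0, 0, 0, 0, 14, 1], [0, 0, 0, 0, 0, 0, 1]],
])

```text
clock: 21.75
eef_pos: [552.6, 226.7, 242.5]
orientation: [0.002, 1.0, 0.005, -0.0]
ft_force: [-0.5, -0.0, 0.2]
width: 60.5
```

Run:
```python
from h import *
to(553,230,240,-1.55)
p=r.read_camera("wrist");save(p,"w15.png")
p=r.read_camera("scene");save(p,"s15.png",(250,100,450,270),3.5)
```

```text
clk 21.75 pos [552.6 226.7 242.5] yaw -1.56 tilt [-0.001 -0.003 -1.   ] w 60.5 F [-0.5 -0.   0.2]
 shift tool [ 0.5 -3.3  2.5] turn about tool z -0.010
```

View pics/w15.png

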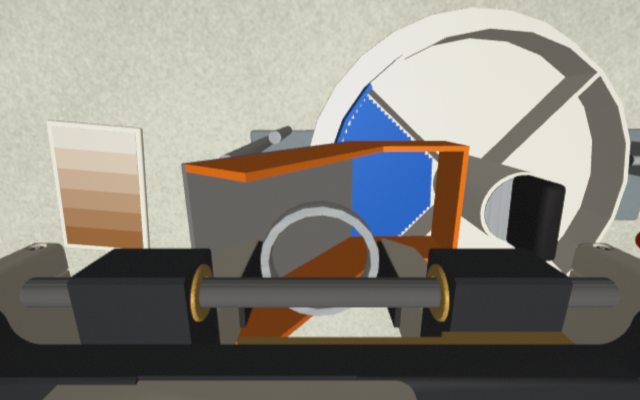

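View pics/s15.png

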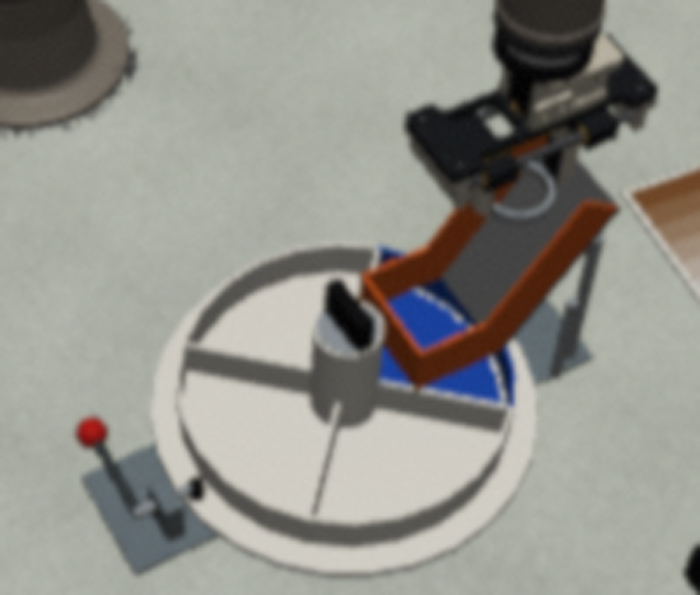

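Run:
```python
from h import *
p=r.read_camera("wrist")
print("ring",px2w(p,320,259,226),px2w(p,320,204,232), px2w(p,320,314,232))
for dx in (47,-47):
  for out,z in((43,132),(127,132),(165,210)): print(dx,out,w2px(p,(553+dx,70+out,z)).round())
print("corners",px2w(p,468,147,132),px2w(p,460,248,132),px2w(p,185,167,245))
```

```text
ring [552.85818829 226.31550233 226.        ] [584.65798507 226.65863375 232.        ] [523.64244679 226.03552625 232.        ]
47 43 [468. 151.]
47 127 [358. 150.]
47 165 [305. 165.]
-47 43 [453. 262.]
-47 127 [354. 262.]
-47 165 [305. 317.]
corners [602.9411765  113.08141411 132.        ] [519.28370259 108.37117881 132.        ] [604.14929235 284.3812982  245.        ]
```

Request:
arm_command([
  [[0, 0, 0, 2, 0, 0, 1], [0, 0, 0, 0, 0, 0, -0.6], [0, 0, 0, 0, 0, 0, -0.6], [0, 0, 0, 0, 0, 0, -0.6], [0, 0, 0, 0, 0, 0, -0.6], [0, 0, 0, 0, 0, 0, -0.6], [0, 0, 0, 0, 0, 0, -0.6]],
])

```text
clock: 22.78
eef_pos: [556.2, 227.4, 246.1]
orientation: [0.001, 1.0, 0.005, 0.003]
ft_force: [-0.1, 0.2, 0.3]
width: 73.2
```

Run:
```python
from h import *
to(553,230,240,-1.55)
p=r.read_camera("wrist");save(p,"w16.png")
p=r.read_camera("scene");save(p,"s16.png",(250,100,450,270),3.5)
```

```text
clk 22.77 pos [556.2 227.4 246.1] yaw -1.56 tilt [ 0.006 -0.001 -1.   ] w 73.2 F [-0.1  0.2  0.3]
 shift tool [-3.3 -2.6  6.1] turn about tool z -0.010
```

View pics/w16.png

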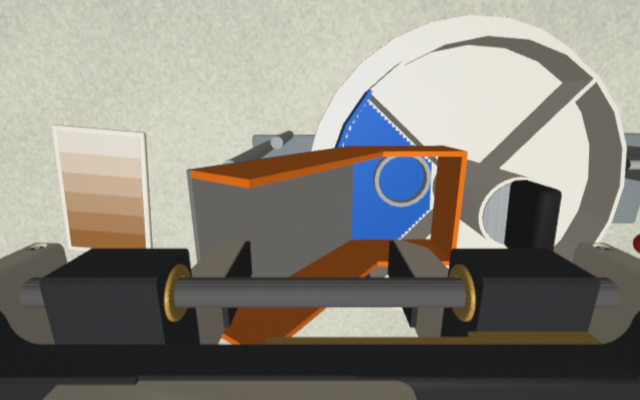

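View pics/s16.png

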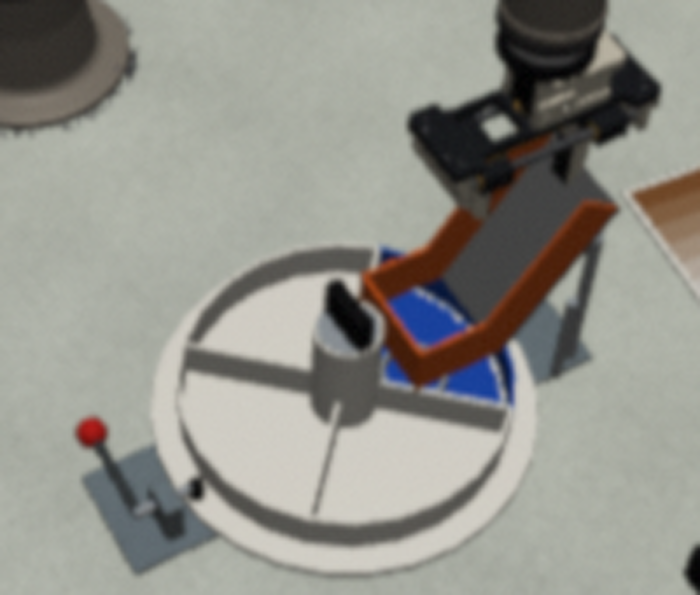

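Request:
arm_command([
  [[0, 0, 0, 0, 0, -30, -0.2], [0, 0, 0, 0, 20, -10, -0.2], [0, 0, 0, -6, 40, 0, -0.2], [0, 0, 0, -7, 45, 0, -0.2], [0, 0, 0, -7, 45, 0, -0.2], [0, 0, 0, -7, 45, 0, -0.2], [0, 0, 0, -7, 45, 0, -0.2], [0, 0, 0, -7, 45, 0, -0.2], [0, 0, 0, -7, 45, 0, -0.2], [0, 0, 0, -7, 30, 20, -0.2], [0, 0, 0, 0, 0, 20, -0.2], [0, 0, 0, 0, 0, 0, -0.2]],
])

```text
clock: 24.38
eef_pos: [496.1, -156.0, 241.7]
orientation: [0.003, 1.0, 0.003, -0.001]
ft_force: [1.0, 0.2, -0.8]
width: 55.1
```

Run:
```python
from h import *
to(495.5,-145.3,48,-1.56)
p=r.read_camera("wrist");save(p,"w17.png")
print(w2px(p,(495.5,-145.3,48)))
p=r.read_camera("top");save(p,"top17.png",(200,130,500,300),2.6)
```

```text
clk 24.38 pos [ 496.1 -156.   241.7] yaw -1.565 tilt [-0.001 -0.006 -1.   ] w 55.1 F [ 1.   0.2 -0.8]
 shift tool [ -0.2 -11.8 193.6] turn about tool z -0.005
[308.08280431 185.87444197]
```

View pics/w17.png

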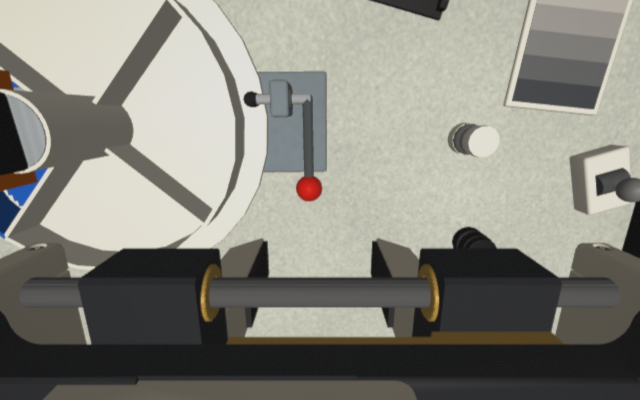

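View pics/top17.png

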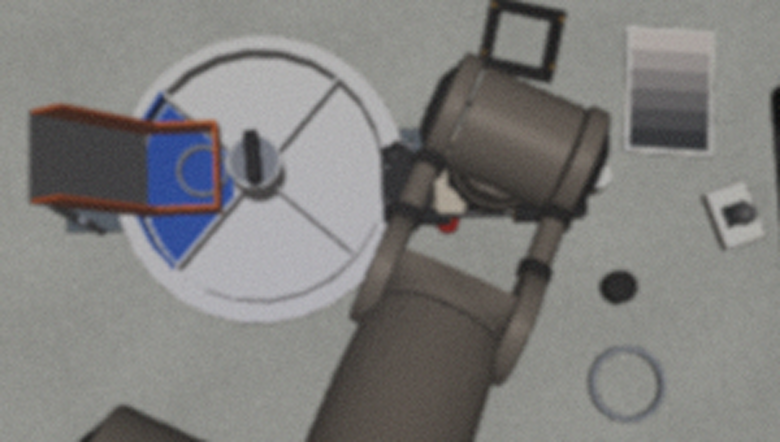

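Request:
arm_command([
  [[0, 0, 0, -2, -12, 0, -0.05], [0, 0, 0, 0, 0, 40, -0.05], [0, 0, 0, 0, 0, 40, -0.05], [0, 0, 0, 0, 0, 30, -0.05], [0, 0, 0, 0, 0, 0, -0.05]],
])

```text
clock: 25.1
eef_pos: [498.1, -140.4, 135.7]
orientation: [0.005, 1.0, 0.006, 0.005]
ft_force: [-0.8, 0.1, 0.6]
width: 48.1
```

Run:
```python
from h import *
to(494.5,-145.3,46,-1.56)
p=r.read_camera("wrist");save(p,"w18.png")
print(w2px(p,(494.5,-145.3,48)), px2w(p,400,180,36))
```

```text
clk 25.1 pos [ 498.1 -140.4  135.7] yaw -1.559 tilt [ 0.011 -0.01  -1.   ] w 48.1 F [-0.8  0.1  0.6]
 shift tool [-4.6  4.  89.7] turn about tool z 0.001
[324.46569332 222.9766565 ] [ 524.9385975  -201.94137638   36.        ]
```

View pics/w18.png

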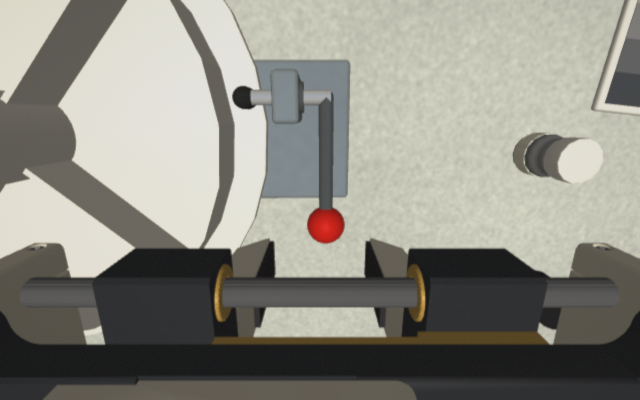

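Ball at (326,225), predicted (324.5,223): consistent. Correct and descend.

Request:
arm_command([
  [[0.008, -0.01, 0, -5, 5, 10, -0.05], [0, 0, 0, 0, 0, 25, -0.05], [0, 0, 0, 0, 0, 20, -0.05], [0, 0, 0, 0, 0, 0, -0.05]],
])

```text
clock: 25.65
eef_pos: [497.1, -147.9, 85.7]
orientation: [0.004, 1.0, 0.006, 0.006]
ft_force: [-0.6, 0.8, -0.4]
width: 48.0
```

Run:
```python
from h import *
to(494.5,-146,46,-1.56)
```

```text
clk 25.65 pos [ 497.1 -147.9   85.7] yaw -1.558 tilt [ 0.012 -0.007 -1.   ] w 48.0 F [-0.6  0.8 -0.4]
 shift tool [-3.1 -2.2 39.6] turn about tool z 0.002
```

Request:
arm_command([
  [[0, 0, 0, -3, -2, 12, -0.05], [0, 0, 0, -1, 0, 14, -0.05], [0, 0, 0, 0, 0, 12, -0.05], [0, 0, 0, 0, 0, 2, -0.05], [0, 0, 0, 0, 0, 0, 1], [0, 0, 0, 0, 0, 0, 1], [0, 0, 0, 0, 0, 0, 1], [0, 0, 0, 0, 0, 0, 1]],
], newtons=15)

```text
clock: 26.65
eef_pos: [494.7, -145.8, 45.4]
orientation: [0.004, 1.0, 0.006, 0.008]
ft_force: [-1.3, -3.4, -1.7]
width: 26.9
```

Run:
```python
from h import *
to(494.5,-146,46,-1.56)
p=r.read_camera("wrist");save(p,"w19.png")
```

```text
clk 26.65 pos [ 494.7 -145.8   45.4] yaw -1.558 tilt [ 0.015 -0.007 -1.   ] w 26.9 F [-1.3 -3.4 -1.7]
 shift tool [-0.2  0.2 -0.6] turn about tool z 0.002
```

View pics/w19.png

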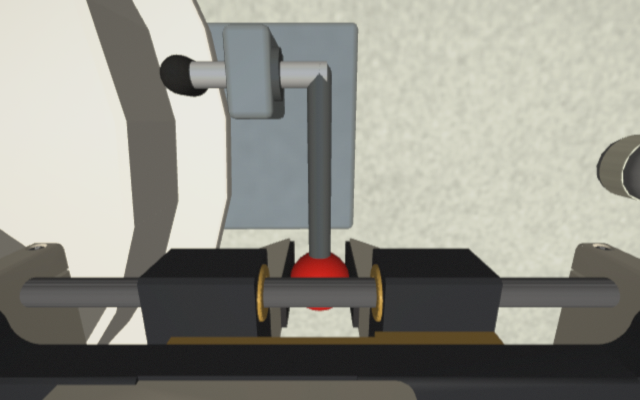

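Gripped at 26.9 mm. Lift along the arc.

Request:
arm_command([
  [[0, 0, 0, 1, 0, -13, 1], [0, 0, 0, 3, 0, -13, 1], [0, 0, 0, 5, 0, -12.5, 1], [0, 0, 0, 6.5, 0, -11.5, 1], [0, 0, 0, 8.5, 0, -10.5, 1], [0, 0, 0, 9, 0, -9, 1], [0, 0, 0, 3, 0, -3, 1]],
])

```text
clock: 27.58
eef_pos: [529.3, -145.0, 122.2]
orientation: [0.003, 1.0, 0.006, 0.006]
ft_force: [-4.5, -5.0, -18.5]
width: 26.9
```

Run:
```python
from h import *
to(528.5,-146,119,-1.56)
p=r.read_camera("wrist");save(p,"w20.png")
```

```text
clk 27.57 pos [ 529.3 -145.   122.2] yaw -1.559 tilt [ 0.011 -0.007 -1.   ] w 26.9 F [ -4.5  -5.  -18.5]
 shift tool [-0.9  1.   3.2] turn about tool z 0.001
```

View pics/w20.png

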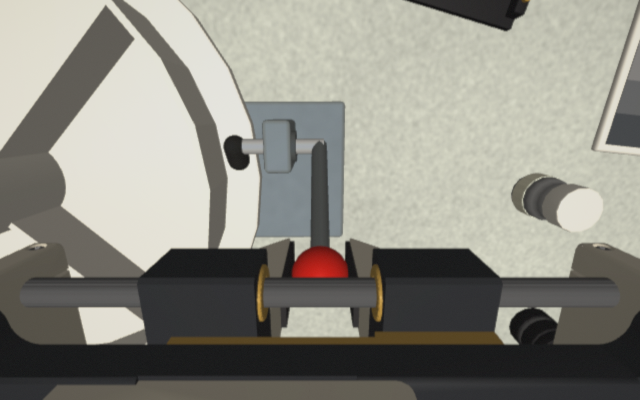

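Request:
arm_command([
  [[0, 0, 0, 1, 0, -1, 1], [0, 0, 0, 0, 0, 0, -0.2], [0, 0, 0, 0, 0, 0, -0.2], [0, 0, 0, 0, 0, 0, -0.2], [0, 0, 0, 0, 0, -25, -0.2], [0, 0, 0, 0, 0, -40, -0.2], [0, 0, 0, 0, 0, -40, -0.2], [0, 0, 0, -20, 40, -20, -0.2], [0, 0, 0, -20, 40, 0, -0.2], [0, 0, 0, 0, 0, 0, -0.2]],
])

```text
clock: 28.88
eef_pos: [492.6, -226.5, 260.2]
orientation: [0.007, 1.0, 0.007, 0.014]
ft_force: [-0.6, 0.9, -0.1]
width: 55.0
```

Run:
```python
from h import *
p=r.read_camera("wrist");save(p,"w21.png")
print(w2px(p,(528.5,-145.3,119)));to(528.5,-146,119,-1.56)
p=r.read_camera("top");save(p,"top21.png",(140,100,500,300),2.2)
c=lambda u,v:(u/2.2+140,v/2.2+100)
p=r.read_camera("scene");save(p,"s21.png")
```

```text
[223.77392149 161.46173854]
clk 28.93 pos [ 493.2 -225.3  260.3] yaw -1.555 tilt [ 0.029 -0.013 -1.   ] w 54.7 F [0.7 0.8 1.1]
 shift tool [ 32.5 -80.7 141.2] turn about tool z 0.005
```

View pics/w21.png

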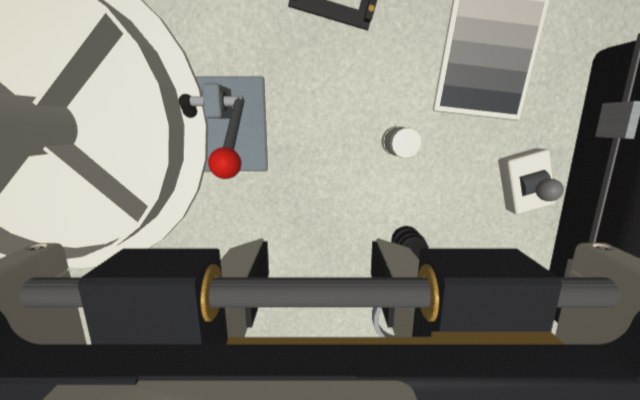

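View pics/top21.png

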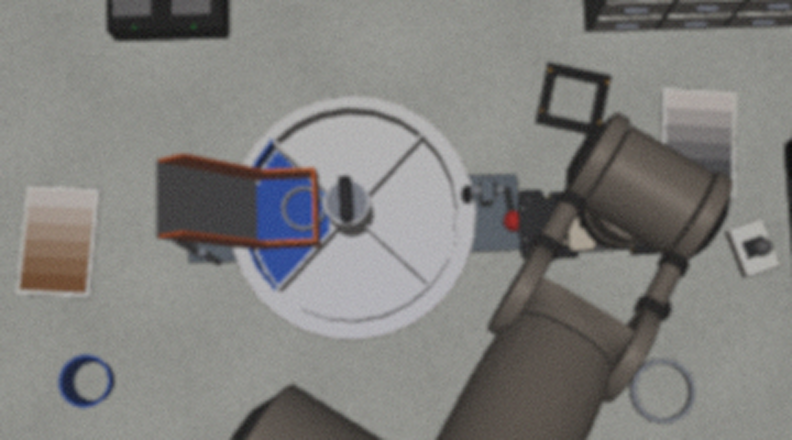

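View pics/s21.png

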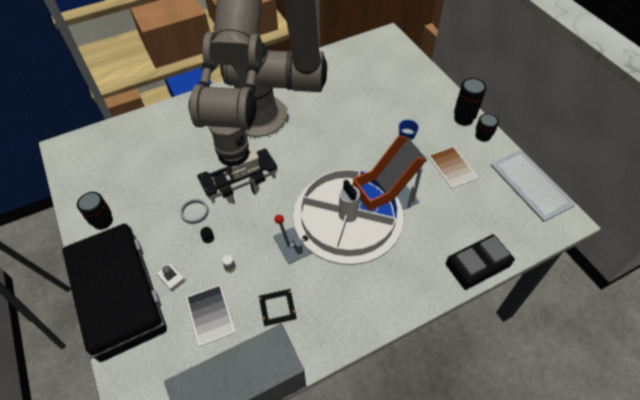

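Run:
```python
from h import *
p=r.read_camera("top")
print(px2w(p,301/2.2+140,208/2.2+100,36), "bin approx (551,152..155)")
p=r.read_camera("wrist")
print(w2px(p,(528.5,-145.3,119)),w2px(p,(518.6,-145.3,109.3)))
r.close_job();print(r.state()["clock"])
```

```text
[566.61279387 140.5777306   36.        ] bin approx (551,152..155)
[227.49684443 162.17854812] [230.95512913 171.87308669]
the job is handed in; nothing more can be done
the job is handed in; nothing more can be done
```

The job is done and handed in at about 29 s of the 72 s allowed. No verdict was reported.

1. **Carousel:** I turned it by its top bar by about -1.9 rad. In the top picture the blue compartment then lined up with the chute to within about 0.01–0.02 rad.
2. **Brake down:** I gripped the red ball and pressed the lever to its lower stop, where it pushed back with about 18 N. In the picture, the ball was within about 1 px of its expected fully-down position.
3. **Ring:** I took the smaller ring from between the caps and the jar and held it centred in the chute mouth. When I released it, it slid into the blue compartment.
4. **Brake up:** I lifted the lever to its upper stop, which again pushed back with about 18 N, then let go and moved the arm clear.

**Last checks:**
- **Ring position:** it lies in the blue compartment about 20 mm from the compartment's middle; the limit is 70 mm.
- **Lever:** the ball is within about 2 px of its fully-up position, and 0.15 rad down would have shown as roughly 10 px.
- **Other objects:** the bystanders and the toggle look unmoved in the pictures. I compared them only by eye, without measuring.
- **Disagreements:** the cameras and the arm differed by about 3–4 mm in x on where the spindle is. Before the turn, the bar's own edge gave an angle about 0.1 rad off the compartment walls, and I used the walls. Neither mattered for the result.

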